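Load the spring tester with ring weights until the needle is in the green

ROBOT

A 7-joint arm with a two-finger parallel gripper is mounted at the origin on a cart in front of the work surface, level with it; the furniture and walls round the work are solid. World frame = base frame: x ahead of the robot, y to its left, z up, the work surface at z = 0. Lengths are in m, angles in rad, forces in N, time in s.
With the tool pointing down it reaches from about 0.4 to 0.925 m from the base axis. Payload 4.1 kg.
Tool frame: the origin (TCP) lies between the finger pads; the fingertips stand 22 mm ahead of it and the grasp point (between the pads) lies 3 mm ahead of it (arm.tip_extent is the z of the fingertips in the tool frame, in m); z points along the fingers, y is the line along which they close (so a half turn about z gives the same grasp; the last joint's range is limited). The gripper opens to 85 mm and grips with 20 to 120 N. Pads are 22 mm wide; open, the fingers measure 114 mm over their backs; the gripper's body (76 mm by 85 mm) begins 54 mm behind the grasp point. The pads swing forward as they close: fully open they stand 13 mm farther back than shut.
Start: joints at [1.142, 0.398, 0.045, 1.537, -0.019, 1.207, -0.051], TCP at [0.211, -0.615, 0.253] pointing down, gripper open.
Joint ranges: [-2.82, 2.82], [-0.49, 2.23], [-1.37, 1.46], [0, 2.46], [-1.36, 4.5], [0.23, 2], [-2.94, 2.94]. Speed limits (rad/s): [2.57, 2.57, 3.14, 3.14, 3.14, 3.14, 3.14].

INTERFACE

Orientations are given as a rotation vector (axis times angle).
In Python, from cell import arm gives the robot as it stands. The module is installed in compiled form; this text tells all that it offers.
- The arm moves only by the tool servo_tool, never from a script. Its argument "series" is one flat list of numbers, 7 for each row, row after row: the shift along the world's x, y, z as a fraction of full scale, then the turn, a rotation vector about the world's x, y, z as a fraction of full scale, then the opening, from -1 (shut) to 1 (fully open). A call has exactly 5 rows; each row is the pose to reach, as a shift and turn from the pose commanded when the call began, turning the shorter way round; what a row does not reach only later rows make up. Full scale, the value 1, is 0.15 m for a shift and 180 degrees for a turn. A row lasts 1/8 s, in which the tool goes at most 62.5 mm and 10.7 degrees, less where a joint would pass 70% of its speed; a pose out of reach is approached as far as the arm can. A call with a number of a shift or a turn outside -1 to 1 is refused whole. A call with a gripper value outside its range is refused whole. The fingers move at their own pace and stop on an object; "force" is the grip in N (left out, the last holds). Time passes only in rows, so rows that repeat a pose let the fingers close, or fill a call up. It gives the time, the measured TCP pose, the force, the opening and the grip force at its end, in the units of the state.
- arm.read_state(): the state, without advancing time (a new reading comes with each control period).
- arm.get_image(name): name is "scene" or "top" or "wrist"; returns (picture, depth): 480x640x3 uint8, blue, green, red; 480x640 float32, m along the optical axis (not along the pixel's ray), 0 where there is no reading.
- arm.calibration(name): a dict with "camera_matrix" (3x3 intrinsics, pixels), "R" (3x3) and "t" (3): a world point X has camera coordinates R X + t. Camera axes: x right, y down, z forward; pixel columns grow to the right and rows downward; lengths in m; the calibration is good to about 2 mm. A picture is of the moment at which its call begins: read the wrist's pose just before it. calibration takes no time and is no camera call; for the wrist camera it gives the pose at the moment of the call.
- arm.job_done(): hands the job in; it is judged then, once.
The state is a dict: "clock": time; "q": joint angles; "qd": joint speeds; "tau": joint torques, N m; "eef_pos": TCP position; "orientation": TCP orientation; "contact_force": force on the tool from outside, world axes, zero at the start; "ft_torque": the same for the moment, N m; "opening": opening from 0.0 (shut) to 1.0 (fully open); "finger_force": force on a finger pad.
Only numpy, scipy, OpenCV 4.12 (cv2) and the standard library are available. Lean on these libraries where they do the work, as an engineer would, in place of code of your own. Each camera call takes 0.05 s, during which the arm holds its last target. There are 200 camera calls.

TASK

Load the spring force tester: thread the brass ring weights onto its floating spindle one at a time, letting each settle on the platen before fetching the next, until the needle comes to rest in the green sector of the dial. Lower them gently by feel: do not drop or force them, never drive the needle into the red zone, leave weights that are not needed on the bench and do not disturb the other things.

Things in the scene. Friction and masses are not known exactly. Their poses are not given: they have to be found in the camera images.
- tester: Spring force tester, fixed to the bench: grey-green housing, top 85 mm above the bench, reaching 100 mm in -x, 45 mm in +x and 55 mm to each side of this origin, with a round dial on its sloping front (-x). Origin: on the bench, under the axis of the sprung shaft that comes out of the top.
- axis (a point): Axis of the sprung shaft at the height of the platen's top face: 135 mm above the bench unloaded, sinking with the shaft. The platen with its spindle floats on a cross slide and stands up to 5.5 mm off this axis along x and also along y of the tester. This offset is not measured: feel or look for it. It stays where left; 2.4 N sideways shifts it.
- spindle_top (a point): Height of the spindle's tip, on the shaft's axis (so up to 8 mm beside the real tip, see axis). The steel spindle stands in the middle of the round aluminium platen (45 mm across): 11.4 mm thick, 52 mm tall above the platen, edge of its tip bevelled by only 0.8 mm.
- load (a joint): How far shaft, platen and spindle have sunk, in m: 0 unloaded, 0.038 at the bottom stop. The spring gives 1 mm for each 0.245 N, so one weight sinks it 7 to 9 mm and a ring pressed on the spindle's tip pushes it down.
- needle (a joint): angle of the black needle on the dial in rad, clockwise, 0 pointing left (unloaded). It is geared to the shaft: 0.0873 rad (5 degrees) for each mm the shaft sinks. The red overload zone on the dial begins at 2.88 rad (33 mm).
- mark (a joint): angle of the middle of the green sector on the dial, in rad on the same scale as the needle. The sector reaches 0.436 rad (25 degrees) to either side of it, and has been set by hand beforehand. More than one and no more than three weights bring the needle into it.
- needle_mid (a point): a point on the needle, 27.5 mm from the dial's centre
- sector_mid (a point): the middle of the green sector, 27.5 mm from the dial's centre
- weight_1_mid (a point): centre of a brass ring weight, 50 mm across, 14 mm thick, with a 14 mm hole right through, lying flat on the 2 mm blue-grey mat; 0.17 to 0.23 kg, each a little different. z is the ring's axis.
- weight_2_mid (a point): centre of a brass ring weight, 50 mm across, 14 mm thick, with a 14 mm hole right through, lying flat on the 2 mm blue-grey mat; 0.17 to 0.23 kg, each a little different. z is the ring's axis.
- weight_3_mid (a point): centre of a brass ring weight, 50 mm across, 14 mm thick, with a 14 mm hole right through, lying flat on the 2 mm blue-grey mat; 0.17 to 0.23 kg, each a little different. z is the ring's axis.
- weight_4_mid (a point): centre of a brass ring weight, 50 mm across, 14 mm thick, with a 14 mm hole right through, lying flat on the 2 mm blue-grey mat; 0.17 to 0.23 kg, each a little different. z is the ring's axis.
- screwdriver_yellow_mid (a point): yellow screwdriver, 177 mm: not part of the job, leave it alone
- side_cutter_mid (a point): red-handled side cutter, 130 mm: not part of the job, leave it alone
- hex_key_mid (a point): hex key, 92 mm: not part of the job, leave it alone
- relay_2_mid (a point): small grey relay, 22 x 28 x 40 mm: not part of the job, leave it alone
- multimeter_mid (a point): yellow hand multimeter, 136 x 68 x 47 mm: not part of the job, leave it alone
- nose_pliers_mid (a point): blue-handled pliers, 144 mm: not part of the job, leave it alone

How it is judged:
By the outcome, as a careful person would: the job done as asked, in the order asked, and still so for the second after the job is handed in, with the robot touching nothing.
It also fails if it takes over 72 s, if anything falls off the work surface, if the arm or the gripper's body presses on something with over 40 N, if the wrist force passes 120 N, or if a joint passes its speed limit or range.

## Working session

There is one attempt and no reset: what is moved stays moved. The work goes in short steps, Python scripts to look and compute and a tool call to move; the robot and the scene stay as the last step left them, time stands still between calls to the robot, and variables do not carry over. Pictures are saved under pics/ and viewed, at most 10 in all, crops included, and the job is handed in when it is done.

Besides the shell and the picture viewer there is one more tool, called as name(argument=value, ...) on one line, values as JSON. servo_tool: Moves the arm, as the interface text tells. Its arguments: {"type":"object","properties":{"series":{"type":"array","items":{"type":"number","minimum":-1,"maximum":1}},"force":{"type":"number"}},"required":["series"]}

```bash
mkdir -p pics
cat > h.py <<'E'
import numpy as np, cv2
from cell import arm
def grab(n):
    c=arm.calibration(n); im,d=arm.get_image(n); return im,d,c
def cloud(d,c):
    K=np.array(c["camera_matrix"]);R=np.array(c["R"]);t=np.array(c["t"]).ravel()
    v,u=np.mgrid[:480,:640]
    P=np.stack([(u-K[0,2])/K[0,0]*d,(v-K[1,2])/K[1,1]*d,d],-1)
    return (P-t)@R
def ray(c,u,v,z):
    K=np.array(c["camera_matrix"]);R=np.array(c["R"]);t=np.array(c["t"]).ravel()
    o=-R.T@t; r=R.T@np.linalg.solve(K,[u,v,1.]); return o+r*(z-o[2])/r[2]
def proj(c,X):
    K=np.array(c["camera_matrix"]);p=K@(np.array(c["R"])@np.array(X)+np.array(c["t"]).ravel());return p[:2]/p[2]
E
python3 - <<'E'
from h import *
for n in("scene","top"):
    im,d,c=grab(n); cv2.imwrite(f"pics/{n}0.png",im); np.savez(f"{n}0.npz",im=im,d=d,**c)
    print(n,-np.array(c["R"]).T@np.array(c["t"]).ravel(), np.array(c["R"])[2])
s=arm.read_state();print(s["eef_pos"],s["orientation"],s["contact_force"],s["opening"],arm.tip_extent,s["clock"])
E
```

```text
scene [-0.29114544 -0.95485452  1.43506315] [ 0.40896076  0.55569398 -0.72384756]
top [0.3831188  0.03944635 1.33628773] [ 0.05878661  0.0019312  -0.9982687 ]
[ 0.21036493 -0.61446859  0.25235922] [-3.09727806e+00 -5.15540966e-01  5.75078426e-04] [-0.24128615  0.52495945 -0.58433847] 1.0020655154174412 0.022 0.1
```

View pics/scene0.png

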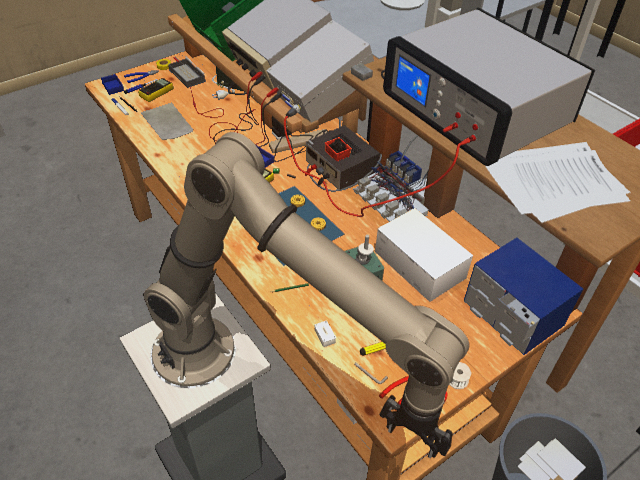

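View pics/top0.png

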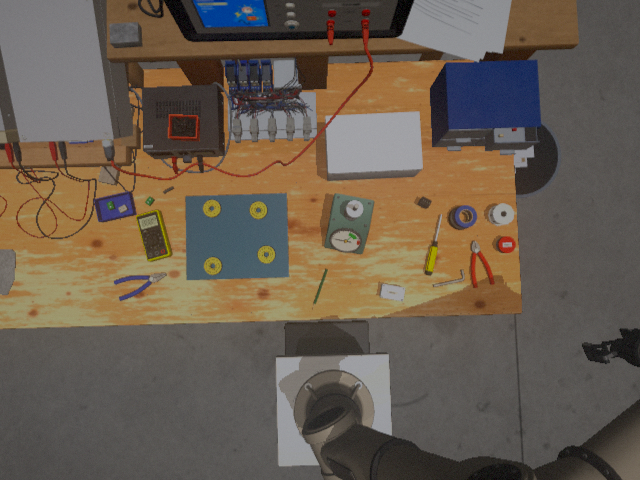

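The top view has +x up and +y left. The four rings lie on the mat at px (212,209), (259,210), (267,255) and (212,266). The tester's platen is at (354,209) and its dial at (346,240). The scene view shows the arm starting beyond the right end of the bench.

Run:
```python
from h import *
z=np.load("top0.npz");im=z["im"];d=z["d"];c=z
hsv=cv2.cvtColor(im,cv2.COLOR_BGR2HSV)
m=cv2.inRange(hsv,(18,100,80),(35,255,255)); m[:, :186]=0;m[:,290:]=0;m[:190]=0;m[280:]=0
m=cv2.morphologyEx(m,cv2.MORPH_CLOSE,np.ones((7,7)))
n,l,st,ce=cv2.connectedComponentsWithStats(m)
P=cloud(d,c)
for i in range(1,n):
    if st[i,4]>60:
        e=ce[i];print(st[i],e,ray(c,*e,.016)[:2], np.median(P[l==i][:,2]))
g=cv2.inRange(hsv,(60,30,40),(95,160,200)); g[:,:315]=0;g[:,385:]=0;g[:185]=0;g[265:]=0
ys,xs=np.where((g>0)&(abs(P[...,2]-.085)<.004)); r=cv2.minAreaRect(np.stack([xs,ys],1).astype(np.float32));print(r,len(xs))
for b in cv2.boxPoints(r): print(b,ray(c,*b,.085))
w=P[195:225,335:375]; k=(w[...,2]>.125)&(w[...,2]<.142); print("platen",k.sum(),w[k].mean(0),w[k].min(0),w[k].max(0))
k=w[...,2]>.15; print("spindle",k.sum(),w[k])
cv2.imwrite("pics/dial0.png",cv2.resize(im[185:265,305:405],None,fx=7,fy=7,interpolation=cv2.INTER_CUBIC))
```

```text
[203 200  18  17 245] [211.46530612 208.18367347] [0.57276379 0.32635465] 0.016401426169510767
[250 201  17  18 244] [257.98770492 209.8442623 ] [0.56414092 0.19518883] 0.016101471362265724
[257 246  18  17 245] [265.93061224 254.08163265] [0.43868983 0.17570805] 0.016364222674393292
[204 257  18  18 252] [212.5 265.5] [0.41109706 0.32613458] 0.01649220292417687
((351.1756591796875, 212.94593811035156), (38.4693603515625, 32.386600494384766), 9.462322235107422) 444
[329.54053 225.75676] [ 0.50632862 -0.00274617  0.085     ]
[334.86487 193.8108 ] [ 0.59171827 -0.01967554  0.085     ]
[372.8108  200.13512] [ 0.57164849 -0.12051951  0.085     ]
[367.48645 232.08107] [ 0.4864308  -0.10321022  0.085     ]
platen 218 [ 0.54324426 -0.06476804  0.13530797] [ 0.52292788 -0.08798888  0.1251947 ] [ 0.5661224  -0.04457216  0.14165883]
spindle 30 [[ 0.3831188   0.03944635  1.33628773]
 [ 0.3831188   0.03944635  1.33628773]
 [ 0.54777472 -0.06328568  0.1888053 ]
 [ 0.54756448 -0.06564702  0.18976183]
 [ 0.54765444 -0.06820057  0.18862523]
 [ 0.54739547 -0.07052545  0.18992252]
 [ 0.54549512 -0.060
[... 216 characters left out ...]
 0.3831188   0.03944635  1.33628773]
 [ 0.54261261 -0.06546022  0.18993965]
 [ 0.54290358 -0.06815122  0.18732299]
 [ 0.54246601 -0.07035157  0.18994508]
 [ 0.54436564 -0.06051545  0.1608046 ]
 [ 0.54172106 -0.06138953  0.17954727]
 [ 0.54067056 -0.06322081  0.18667572]
 [ 0.54065855 -0.06571423  0.18622978]
 [ 0.5400733  -0.0678178   0.18997005]
 [ 0.54296424 -0.06113561  0.15248857]
 [ 0.54058528 -0.06217426  0.16955766]
 [ 0.54009389 -0.06438717  0.17265051]
 [ 0.53992043 -0.06680201  0.17338843]
 [ 0.54109948 -0.0701519   0.16409155]
 [ 0.53992619 -0.06329757  0.15566071]
 [ 0.53852946 -0.06492813  0.16561688]
 [ 0.53917355 -0.06791939  0.16020222]
 [ 0.3831188   0.03944635  1.33628773]]
```

View pics/dial0.png

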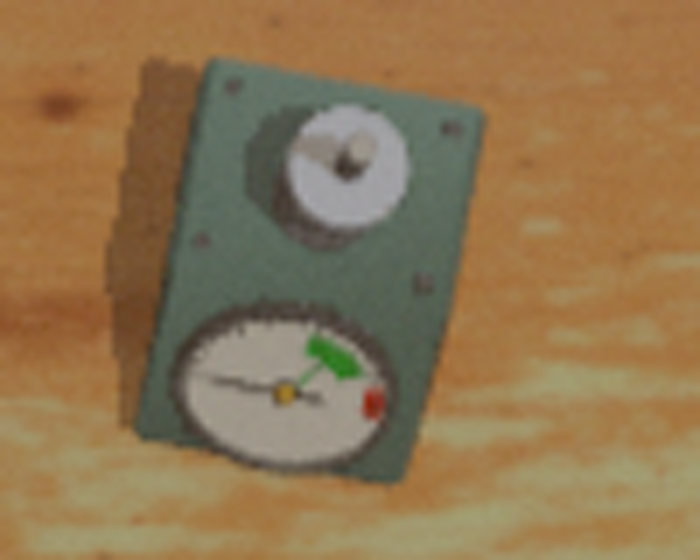

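The needle points left at the dial's (210,380), with the dial centre at about (287,394) in the crop. The green sector at (333,357) sits roughly 118° clockwise of the needle, so about three weights are likely. The spindle tip is near (0.544, -0.066). I'll move over the tester for a wrist view.

servo_tool(series=[0.1,0.18,0.04,0,0,0,1,0.2,0.36,0.08,0,0,0,1,0.3,0.54,0.1,0,0,0,1,0.4,0.72,0.12,0,0,0,1,0.5,0.9,0.15,0,0,0,1])

```text
clock: 0.72
eef_pos: [0.2858, -0.4787, 0.2754]
orientation: [-3.098, -0.516, 0.001]
contact_force: [0.3, -0.6, 0.6]
opening: 1.001
finger_force: 0.0
```

servo_tool(series=[0.1,0.18,0.04,0,0,0,1,0.2,0.36,0.08,0,0,0,1,0.3,0.54,0.1,0,0,0,1,0.4,0.72,0.12,0,0,0,1,0.5,0.9,0.15,0,0,0,1])

```text
clock: 1.35
eef_pos: [0.3606, -0.3438, 0.298]
orientation: [-3.098, -0.516, 0.001]
contact_force: [-0.1, 0.0, 0.8]
opening: 0.998
finger_force: 0.0
```

servo_tool(series=[0.1,0.18,0,0,0,0,1,0.2,0.36,0,0,0,0,1,0.3,0.54,0,0,0,0,1,0.4,0.72,0,0,0,0,1,0.5,0.9,0,0,0,0,1])

```text
clock: 1.98
eef_pos: [0.4356, -0.209, 0.298]
orientation: [-3.099, -0.516, 0.001]
contact_force: [-0.0, -0.9, -0.7]
opening: 1.002
finger_force: 0.0
```

servo_tool(series=[0.13,0.18,0,0,0,0,1,0.26,0.36,0,0,0,0,1,0.4,0.54,0,0,0,0,1,0.55,0.72,0,0,0,0,1,0.55,0.8,0,0,0,0,1])

```text
clock: 2.6
eef_pos: [0.5188, -0.0878, 0.2979]
orientation: [-3.097, -0.521, 0.0]
contact_force: [0.5, 0.7, 0.8]
opening: 0.999
finger_force: 0.0
```

Run:
```python
from h import *
s=arm.read_state();print(s["clock"],s["eef_pos"],s["orientation"],s["contact_force"],s["q"])
im,d,c=grab("wrist");cv2.imwrite("pics/w1.png",im);np.savez("w1.npz",im=im,d=d,**c)
R=np.array(c["R"]);print("cam",-R.T@np.array(c["t"]).ravel(),R)
P=cloud(d,c)
k=(d>0)&(P[...,2]>.13)&(P[...,2]<.139)&(abs(P[...,0]-.545)<.05)&(abs(P[...,1]+.065)<.05);print(k.sum(),P[k].min(0),P[k].max(0),P[k].mean(0))
k=(d>0)&(P[...,2]>.18)&(P[...,2]<.192)&(abs(P[...,0]-.545)<.05)&(abs(P[...,1]+.065)<.05);print(k.sum(),P[k].min(0) if k.any() else 0,P[k].max(0) if k.any() else 0)
print(proj(c,[.544,-.0657,.187]))
```

```text
2.6 [ 0.51876829 -0.08777721  0.29785494] [-3.09686793e+00 -5.20655599e-01  4.70737344e-04] [0.4541481  0.6786835  0.82714513] [ 0.43298514  0.15916253 -0.39009075  1.75986254  0.06262772  1.23551768
 -1.21098138]
cam [ 0.59178126 -0.06126259  0.41813757] [[ 0.327262   -0.9449321  -0.00170495]
 [-0.8997729  -0.31217195  0.30488917]
 [-0.2886318  -0.09824457 -0.95238631]]
1819 [ 0.52072285 -0.08669181  0.13095917] [ 0.56494431 -0.04242089  0.13896794] [ 0.5448135  -0.06436579  0.13472284]
214 [ 0.53744506 -0.07012298  0.1804431 ] [ 0.54860149 -0.05927323  0.18858612]
[307.32094365 199.21900685]
```

View pics/w1.png

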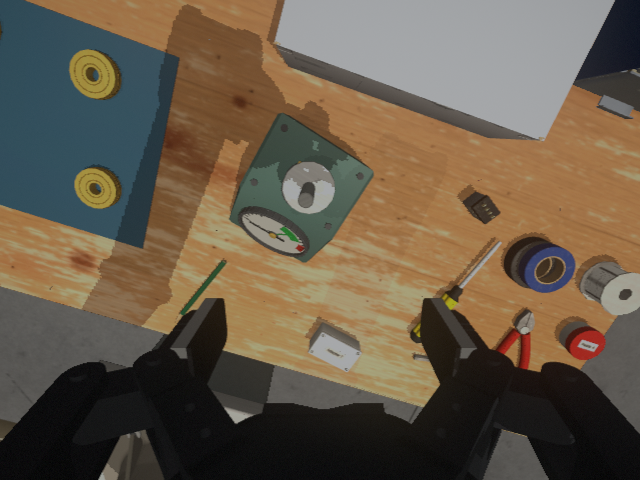

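The wrist view shows the spindle tip near (307,190) and two rings at (95,74) and (97,187). I'll cross-check the ring positions from this view.

```bash
cat >> h.py <<'E'
def rings(im,c,z=.016,amin=300):
    m=cv2.inRange(cv2.cvtColor(im,cv2.COLOR_BGR2HSV),(15,90,50),(38,255,255))
    for k in cv2.findContours(cv2.morphologyEx(m,cv2.MORPH_CLOSE,np.ones((5,5))),cv2.RETR_EXTERNAL,2)[0]:
        if cv2.contourArea(k)>amin:
            (x,y),a,t=cv2.fitEllipse(k); print("ring",np.round((x,y),1),np.round(a,1),np.round(ray(c,x,y,z)[:2],4))
E
python3 - <<'E'
from h import *
z=np.load("w1.npz");rings(z["im"][:300],z)
P=cloud(z["d"],z)
for q in ([.564,.195],[.4387,.1757]):
    k=(z["d"]>0)&(abs(P[...,2]-.016)<.004)&(np.hypot(P[...,0]-q[0],P[...,1]-q[1])<.03); p=P[k];print(k.sum(),(p.min(0)+p.max(0))/2,p[:,2].mean())
E
```

```text
ring [ 97.5 187.2] [39.5 46.9] [0.4398 0.1743]
ring [223.7 120.6] [ 77.6 105.7] [0.5635 0.0489]
ring [94.7 74.2] [44.  56.1] [0.564  0.1936]
ring [331.8 184.9] [220.3 671.4] [ 0.5348 -0.0913]
ring [166.4  28.5] [ 74.7 226.5] [0.6329 0.128 ]
1693 [0.56336963 0.1961969  0.01518416] 0.015568044294314833
1270 [0.437621   0.17657482 0.01530772] 0.015694422618821563
```

servo_tool(series=[0.03,0.2,-0.1,0,0,0,1,0.06,0.4,-0.2,0,0,0,1,0.09,0.6,-0.3,0,0,0,1,0.12,0.8,-0.4,0,0,0,1,0.15,1,-0.5,0,0,0,1])

```text
clock: 3.28
eef_pos: [0.54, 0.059, 0.2228]
orientation: [3.098, 0.512, -0.001]
contact_force: [-0.4, -0.5, -0.0]
opening: 1.001
finger_force: 0.0
```

servo_tool(series=[0.03,0.2,-0.1,0,0,0,1,0.06,0.4,-0.2,0,0,0,1,0.09,0.6,-0.3,0,0,0,1,0.12,0.8,-0.4,0,0,0,1,0.15,0.88,-0.5,0,0,0,1])

```text
clock: 3.9
eef_pos: [0.5628, 0.1925, 0.1477]
orientation: [3.098, 0.518, -0.0]
contact_force: [0.5, -0.2, -0.3]
opening: 1.002
finger_force: 0.0
```

Run:
```python
from h import *
s=arm.read_state();print(s["clock"],s["eef_pos"],s["contact_force"])
im,d,c=grab("wrist");np.savez("w2.npz",im=im,d=d,**c);cv2.imwrite("pics/w2.png",im)
rings(im,c)
```

```text
3.9 [0.56275481 0.19247395 0.14773852] [ 0.53627005 -0.15518058 -0.33164287]
ring [513.7 484.6] [55.7 99.8] [ 0.3688 -0.0812]
ring [135.8 446.5] [30.9 43.3] [0.2935 0.2969]
ring [236.9 405.7] [25.9 53. ] [0.375  0.2151]
ring [295.4 359.3] [52.9 54.3] [0.4424 0.1788]
ring [393.4 375.6] [82.2 89.7] [0.4546 0.0891]
ring [123.5 339.5] [54.9 64.1] [0.4132 0.3272]
ring [319.4 227.7] [61.4 61.9] [0.5654 0.1979]
ring [157.8 162.2] [65.1 73.8] [0.5742 0.3267]
ring [447.9  41.5] [121.5 455.9] [0.7152 0.1586]
ring [283.4 191.1] [273.  674.9] [0.5838 0.2329]
```

servo_tool(series=[0.01,0.02,-0.15,0,0,0,0.45,0.02,0.03,-0.3,0,0,0,0.45,0.02,0.03,-0.45,0,0,0,0.45,0.02,0.03,-0.5,0,0,0,0.45,0.02,0.03,-0.5,0,0,0,0.45], force=25)

```text
clock: 4.58
eef_pos: [0.5661, 0.1952, 0.0733]
orientation: [3.098, 0.514, -0.001]
contact_force: [-0.3, 0.7, -0.8]
opening: 0.725
finger_force: 0.0
```

Run:
```python
from h import *
z=np.load("w1.npz");P=cloud(z["d"],z);k=(z["d"]>0)&(P[...,2]>.21)&(P[...,2]<.35)
print("open tip dz",.2979-np.percentile(P[k][:,2],[0,.5,2]))
s=arm.read_state();e=s["eef_pos"];print(s["clock"],e,s["contact_force"],s["opening"])
im,d,c=grab("wrist");cv2.imwrite("pics/w3.png",im)
P=cloud(d,c);k=(d>0)&(P[...,2]>.03)&(P[...,2]<e[2]+.05)&(np.hypot(P[...,0]-e[0],P[...,1]-e[1])<.08)
print("60 tip dz",e[2]-np.percentile(P[k][:,2],[0,.5,2,5]))
rings(im,c,amin=1000)
k=(d>0)&(abs(P[...,2]-.016)<.004)&(np.hypot(P[...,0]-.565,P[...,1]-.197)<.035); p=P[k];print(k.sum(),(p.min(0)+p.max(0))/2,p[:,2].mean())
```

```text
open tip dz [0.00973461 0.0068695  0.00291895]
4.575 [0.56612103 0.19520053 0.07326653] [-0.29284288  0.69274393 -0.80458399] 0.7251267254026086
60 tip dz [0.0181699  0.01349175 0.00916575 0.0028188 ]
ring [474.9 447.4] [44.3 80.5] [0.4735 0.0534]
ring [ 53.1 396.4] [35.2 80.7] [0.424  0.3353]
ring [320.7 269.1] [82.7 84.1] [0.5664 0.1982]
ring [ 97.  182.5] [ 89.6 106.7] [0.5752 0.3259]
ring [446.1  68.9] [181.9 237.3] [0.6842 0.1747]
ring [525.3 215.5] [252.2 862.4] [0.6323 0.1028]
4931 [0.56393431 0.19705387 0.01505325] 0.01567422332228674
```

View pics/w3.png

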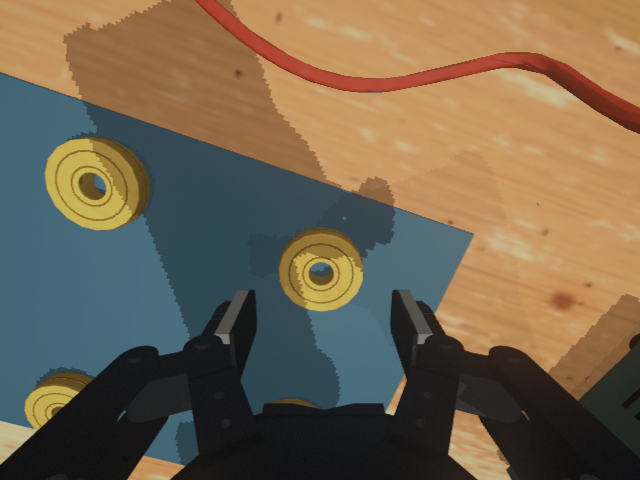

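The ring is centred at (320,270), between the fingertips at (256,300) and (392,300). I'll descend and grip.

servo_tool(series=[0,0.005,-0.1,0,0,0,0.45,0,0.01,-0.2,0,0,0,0.45,0,0.01,-0.28,0,0,0,0.45,0,0.01,-0.34,0,0,0,0.45,0,0.01,-0.34,0,0,0,0.45])

```text
clock: 5.25
eef_pos: [0.5654, 0.1978, 0.0213]
orientation: [3.098, 0.516, -0.003]
contact_force: [0.5, 0.2, -0.1]
opening: 0.727
finger_force: 0.0
```

servo_tool(series=[0,0,0,0,0,0,0.1,0,0,0,0,0,0,0,0,0,0,0,0,0,0,0,0,0,0,0,0,0,0,0,0,0,0,0,0], force=40)

```text
clock: 5.88
eef_pos: [0.5664, 0.1983, 0.0229]
orientation: [-3.099, -0.516, -0.002]
contact_force: [-1.1, -0.8, 3.4]
opening: 0.57
finger_force: 41.9
```

servo_tool(series=[0,0,0.04,0,0,0,0,0,0,0.2,0,0,0,0,0,0,0.45,0,0,0,0,0,-0.1,0.7,0,0,0,0,-0.02,-0.25,1,0,0,0,0])

```text
clock: 6.5
eef_pos: [0.562, 0.1604, 0.1726]
orientation: [-3.098, -0.518, 0.003]
contact_force: [0.1, -1.4, -2.4]
opening: 0.575
finger_force: 41.9
```

servo_tool(series=[-0.03,-0.2,0.2,0,0,0,0,-0.06,-0.4,0.4,0,0,0,0,-0.09,-0.6,0.45,0,0,0,0,-0.12,-0.75,0.45,0,0,0,0,-0.13,-0.9,0.45,0,0,0,0])

```text
clock: 7.12
eef_pos: [0.5426, 0.0245, 0.2396]
orientation: [3.099, 0.515, -0.002]
contact_force: [-0.3, 0.0, -2.4]
opening: 0.57
finger_force: 41.9
```

servo_tool(series=[0,-0.2,0,0,0,0,0,0,-0.4,0,0,0,0,0,0,-0.6,0,0,0,0,0,0,-0.6,0,0,0,0,0,0,-0.6,0,0,0,0,0])

```text
clock: 7.75
eef_pos: [0.5431, -0.0635, 0.2395]
orientation: [-3.098, -0.517, 0.001]
contact_force: [0.3, -0.2, -2.5]
opening: 0.567
finger_force: 41.9
```

```bash
cat >> h.py <<'E'
def force(n=6):
    F=[]
    for i in range(n):
        F.append(arm.read_state()["contact_force"]); arm.get_image("top")
    return np.round(np.mean(F,0),2)
E
python3 - <<'E'
from h import *
s=arm.read_state();print(s["clock"],s["eef_pos"],s["opening"],s["finger_force"])
im,d,c=grab("wrist");cv2.imwrite("pics/w4.png",im);np.savez("w4.npz",im=im,d=d,**c)
print(force(5))
rings(im,c,.237,amin=1000)
print(proj(c,[.543,-.0646,.187]))
E
```

```text
7.75 [ 0.54314871 -0.06351329  0.23948423] 0.5667449176733788 41.911626756191254
[-0.21 -0.04 -1.2 ]
ring [422.3 412.9] [ 38.3 170.9] [ 0.5129 -0.1209]
ring [ 82.7 225. ] [44.3 52.9] [0.5536 0.0383]
ring [134.5 285.9] [150.3 245.2] [0.5344 0.0155]
ring [348.  220.1] [301.7 658.9] [ 0.5882 -0.0565]
[327.46702123 275.28003607]
```

View pics/w4.png

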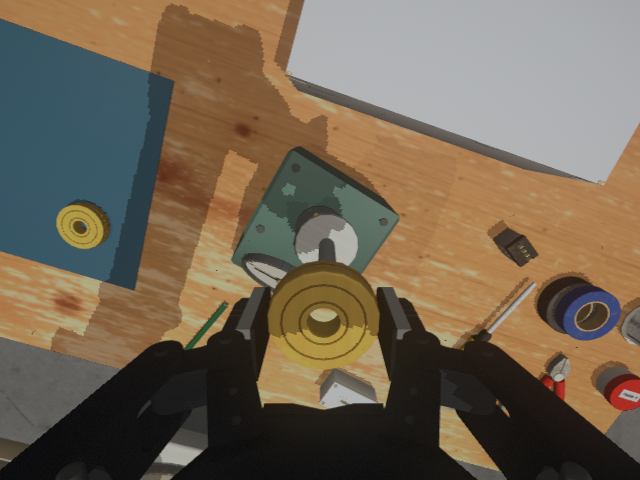

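The wrist view shows the ring held level, hole at (323,320), with the spindle just behind it at about (327,250).

```bash
cat >> h.py <<'E'
def held(im,d,c):
    P=cloud(d,c); m=cv2.inRange(cv2.cvtColor(im,cv2.COLOR_BGR2HSV),(15,90,30),(38,255,255))>0
    e=np.array(arm.read_state()["eef_pos"])
    k=m&(d>0)&(np.hypot(P[...,0]-e[0],P[...,1]-e[1])<.04)&(abs(P[...,2]-e[2]+.01)<.02)
    zt=np.percentile(P[k][:,2],90); z0=np.median(P[k&(P[...,2]>zt-.003)][:,2]); k&=abs(P[...,2]-z0)<.003
    u8=k.astype(np.uint8)
    C,H=cv2.findContours(cv2.morphologyEx(u8,cv2.MORPH_CLOSE,np.ones((3,3))),cv2.RETR_CCOMP,2)
    o=[]
    for q,h in zip(C,H[0]):
        if cv2.contourArea(q)>150:
            (x,y),a,_=cv2.fitEllipse(q); w=ray(c,x,y,z0); print("hole" if h[3]>=0 else "outer",np.round((x,y),1),np.round(a,1),np.round(w,4),"rel tcp",np.round(w-e,4))
E
python3 - <<'E'
from h import *
z=np.load("w4.npz");held(z["im"],z["d"],z)
for f in("w1","w4"):
    z=np.load(f+".npz");P=cloud(z["d"],z)
    k=(z["d"]>0)&(abs(P[...,0]-.543)<.03)&(abs(P[...,1]+.065)<.03)
    for a,b in((.131,.139),(.184,.192)):
        p=P[k&(P[...,2]>a)&(P[...,2]<b)]
        if len(p)>5: print(f,a,len(p),(p.min(0)+p.max(0))/2,p.mean(0),np.ptp(p,0), cv2.minEnclosingCircle(p[:,:2].astype(np.float32)))
z=np.load("w1.npz");im=z["im"][140:230,260:360]
cv2.imwrite("pics/sp.png",cv2.resize(im,None,fx=7,fy=7,interpolation=cv2.INTER_CUBIC))
E
```

```text
outer [323.1 318. ] [ 99.  119.3] [ 0.5426 -0.0622  0.2324] rel tcp [-0.0009  0.0014 -0.0074]
hole [323.5 320.3] [26.5 32.4] [ 0.5416 -0.0627  0.2324] rel tcp [-0.0019  0.0009 -0.0074]
w1 0.131 1817 [ 0.54283358 -0.06455635  0.13532807] [ 0.5447953  -0.06437495  0.13472698] [0.04422146 0.04427092 0.00727975] ((0.5429953932762146, -0.06459186971187592), 0.022511206567287445)
w1 0.184 204 [ 0.54302328 -0.0646981   0.18632045] [ 0.54322166 -0.06463196  0.18655171] [0.01115643 0.01084974 0.00453134] ((0.5429288148880005, -0.06464464962482452), 0.005714131519198418)
w4 0.131 2209 [ 0.54513626 -0.06471263  0.13488256] [ 0.5476743  -0.06304183  0.13474684] [0.03994653 0.04439399 0.00769372] ((0.5430155396461487, -0.06458861380815506), 0.022502191364765167)
```

View pics/sp.png

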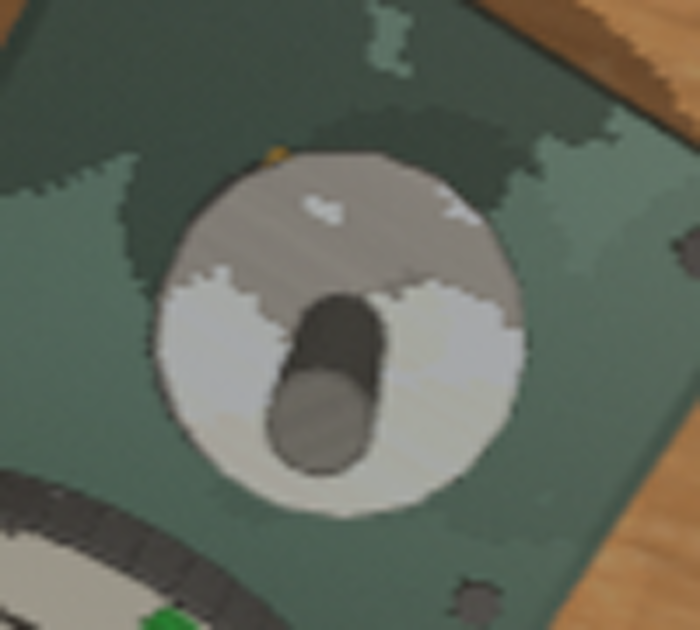

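servo_tool(series=[0.01,-0.011,-0.06,0,0,0,0,0.01,-0.011,-0.12,0,0,0,0,0.01,-0.011,-0.18,0,0,0,0,0.01,-0.011,-0.18,0,0,0,0,0.01,-0.011,-0.18,0,0,0,0])

```text
clock: 8.68
eef_pos: [0.5452, -0.0661, 0.2129]
orientation: [3.099, 0.516, 0.0]
contact_force: [0.5, 0.5, -3.1]
opening: 0.566
finger_force: 41.9
```

```bash
cat >> h.py <<'E'
def look(n,xy=(.543,-.0646)):
    s=arm.read_state();im,d,c=grab("wrist");np.savez(n+".npz",im=im,d=d,**c);cv2.imwrite(f"pics/{n}.png",im)
    P=cloud(d,c);e=s["eef_pos"]
    k=(d>0)&(np.hypot(P[...,0]-xy[0],P[...,1]-xy[1])<.03)&(P[...,2]>.092)&(P[...,2]<min(.14,e[2]-.024))
    p=P[k];h=np.histogram(p[:,2],bins=np.arange(.092,.142,.001));j=np.argmax(h[0]);z0=h[1][j]+.0005
    q=p[abs(p[:,2]-z0)<.002];print("clock",s["clock"],"tcp",np.round(e,4),"F",np.round(s["contact_force"],1),"platen z",round(float(np.mean(q[:,2])),4),len(q),np.round(cv2.minEnclosingCircle(q[:,:2].astype(np.float32))[0],4))
    try: held(im,d,c)
    except Exception as x: print(x)
    return im,d,c
E
python3 - <<'E'
from h import *
im,d,c=look("w5")
cv2.imwrite("pics/w5c.png",cv2.resize(im[180:400,220:430],None,fx=2.7,fy=2.7,interpolation=cv2.INTER_CUBIC))
E
```

```text
clock 8.675 tcp [ 0.5452 -0.0661  0.2129] F [ 0.5  0.5 -3.1] platen z 0.1347 2021 [ 0.5434 -0.0643]
outer [323.2 317.9] [ 99.  119.7] [ 0.5447 -0.0649  0.2058] rel tcp [-0.0006  0.0012 -0.0073]
hole [323.4 320.1] [26.2 32. ] [ 0.5437 -0.0653  0.2058] rel tcp [-0.0016  0.0008 -0.0073]
```

View pics/w5c.png

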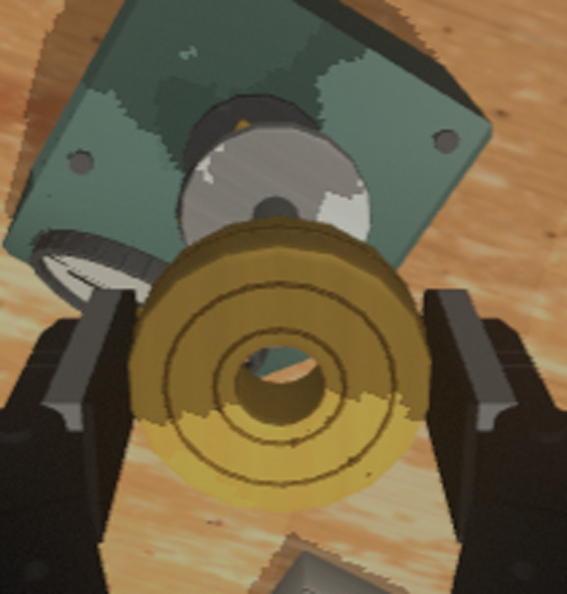

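Run:
```python
from h import *
c=np.load("w5.npz")
f=lambda X:np.round((proj(c,X)-[220,180])*2.7)
for z in(.135,.15,.17,.187):print(z,f([.543,-.0646,z]))
print(f([.5437,-.0653,.2058]),f([.5437,-.0653,.1918]),f([.5507,-.0653,.1918]))
P=cloud(c["d"],c)
for u,v in((258,358),(275,207),(270,362),(300,358)):
    x,y=int(u/2.7+220),int(v/2.7+180);print((u,v),P[y,x])
```

```text
0.135 [275. 217.]
0.15 [275. 242.]
0.17 [275. 282.]
0.187 [274. 324.]
[279. 378.] [279. 335.] [292. 301.]
(258, 358) [ 0.47217365 -0.08212344  0.07445125]
(275, 207) [ 0.54830851 -0.06218829  0.14252822]
(270, 362) [ 0.45684592 -0.09168053  0.04817928]
(300, 358) [ 0.47218988 -0.09710874  0.06619612]
```

The hole is at crop (280,386) and the spindle axis about 4 crop px to its left. I'll correct by under a millimetre and lower past the tip, watching the platen height.

servo_tool(series=[-0.003,0.006,0,0,0,0,0,-0.003,0.006,-0.02,0,0,0,0,-0.003,0.006,-0.04,0,0,0,0,-0.003,0.006,-0.06,0,0,0,0,-0.003,0.006,-0.075,0,0,0,0])

```text
clock: 9.35
eef_pos: [0.5445, -0.0653, 0.2013]
orientation: [3.099, 0.516, -0.001]
contact_force: [-1.0, 0.0, -2.4]
opening: 0.568
finger_force: 41.9
```

Run:
```python
from h import *
look("w6");print(force(3))
```

```text
clock 9.35 tcp [ 0.5445 -0.0653  0.2013] F [-1.   0.  -2.4] platen z 0.1347 1910 [ 0.5433 -0.0644]
outer [323.3 318.2] [ 98.6 120.1] [ 0.5439 -0.0641  0.1942] rel tcp [-0.0004  0.0012 -0.0068]
hole [323.5 320.1] [26.1 32.5] [ 0.543  -0.0644  0.1942] rel tcp [-0.0013  0.0008 -0.0068]
[-0.16 -0.34 -2.22]
```

The platen is unchanged with the ring's bottom below the tip, so it is threaded. I'll lower on.

servo_tool(series=[0,0,-0.05,0,0,0,0,0,0,-0.1,0,0,0,0,0,0,-0.15,0,0,0,0,0,0,-0.2,0,0,0,0,0,0,-0.25,0,0,0,0])

```text
clock: 10.18
eef_pos: [0.5445, -0.0653, 0.1635]
orientation: [3.099, 0.516, -0.0]
contact_force: [0.7, -1.3, -2.7]
opening: 0.573
finger_force: 41.9
```

Run:
```python
from h import *
look("w7");print(force(3))
```

```text
clock 10.175 tcp [ 0.5445 -0.0653  0.1635] F [ 0.7 -1.3 -2.7] platen z 0.1344 438 [ 0.5509 -0.0622]
outer [323.8 316.7] [ 97.3 117.2] [ 0.5447 -0.064   0.1564] rel tcp [ 0.0006  0.0012 -0.0062]
[ 0.39  0.   -2.72]
```

servo_tool(series=[0,0,-0.025,0,0,0,0,0,0,-0.05,0,0,0,0,0,0,-0.075,0,0,0,0,0,0,-0.1,0,0,0,0,0,0,-0.1,0,0,0,0])

```text
clock: 11.0
eef_pos: [0.5446, -0.0653, 0.149]
orientation: [3.099, 0.516, -0.0]
contact_force: [-0.3, -0.6, 0.3]
opening: 0.572
finger_force: 42.0
```

Run:
```python
from h import *
look("w8");print(force(6))
```

```text
clock 11.0 tcp [ 0.5446 -0.0653  0.149 ] F [-0.3 -0.6  0.3] platen z 0.1239 90 [ 0.5586 -0.0592]
outer [325.5 317.5] [ 98.1 115.4] [ 0.5447 -0.0649  0.1419] rel tcp [ 0.      0.0004 -0.0073]
[-0.34 -0.65 -0.47]
```

Force is near zero, so the platen carries the ring. I'll lower 1 mm more, release gently and lift.

servo_tool(series=[0,0,-0.007,0,0,0,0,0,0,-0.007,0,0,0,0.16,0,0,-0.007,0,0,0,0.25,0,0,-0.007,0,0,0,0.4,0,0,-0.007,0,0,0,0.45])

```text
clock: 11.98
eef_pos: [0.5447, -0.0652, 0.1481]
orientation: [3.099, 0.516, 0.0]
contact_force: [0.1, -0.6, 0.5]
opening: 0.722
finger_force: 0.0
```

servo_tool(series=[0,0,0.05,0,0,0,0.45,0,0,0.2,0,0,0,0.45,0,0,0.4,0,0,0,0.45,0,0,0.6,0,0,0,0.45,0,0,0.6,0,0,0,0.45])

```text
clock: 12.6
eef_pos: [0.5465, -0.0651, 0.2412]
orientation: [3.097, 0.515, 0.009]
contact_force: [-0.2, 0.1, 0.4]
opening: 0.728
finger_force: 0.0
```

Run:
```python
from h import *
s=arm.read_state();e=s["eef_pos"];print(s["clock"],e)
im,d,c=grab("wrist");np.savez("w9.npz",im=im,d=d,**c)
P=cloud(d,c)
k=(d>0)&(np.hypot(P[...,0]-.543,P[...,1]+.0646)<.035)
h=np.histogram(P[k][:,2],bins=np.arange(.09,.2,.002));print([(round(a,3),n) for a,n in zip(h[1],h[0]) if n>20])
im,d,c=grab("top");cv2.imwrite("pics/dial1.png",cv2.resize(im[185:265,305:405],None,fx=5,fy=5,interpolation=cv2.INTER_CUBIC))
```

```text
12.6 [ 0.54646117 -0.06513916  0.24115905]
[(np.float64(0.13), np.int64(38)), (np.float64(0.132), np.int64(31)), (np.float64(0.134), np.int64(78)), (np.float64(0.136), np.int64(46)), (np.float64(0.138), np.int64(279)), (np.float64(0.14), np.int64(2575)), (np.float64(0.142), np.int64(200)), (np.float64(0.16), np.int64(21)), (np.float64(0.166), np.int64(24)), (np.float64(0.172), np.int64(22)), (np.float64(0.174), np.int64(21)), (np.float64(0.176), np.int64(36)), (np.float64(0.178), np.int64(229))]
```

Ring 1 is seated: its top is at 0.1405, so the shaft has sunk about 8 mm. Now ring B.

servo_tool(series=[-0.05,0.2,0,0,0,0,0.45,-0.15,0.4,-0.05,0,0,0,0.45,-0.25,0.6,-0.15,0,0,0,0.45,-0.35,0.8,-0.25,0,0,0,0.45,-0.45,1,-0.35,0,0,0,0.45])

```text
clock: 13.32
eef_pos: [0.4755, 0.0854, 0.1839]
orientation: [-3.099, -0.516, 0.004]
contact_force: [-0.9, 0.5, 0.1]
opening: 0.721
finger_force: 0.0
```

servo_tool(series=[-0.08,0.2,-0.2,0,0,0,0.45,-0.16,0.4,-0.4,0,0,0,0.45,-0.25,0.6,-0.6,0,0,0,0.45,-0.25,0.615,-0.75,0,0,0,0.45,-0.25,0.615,-0.75,0,0,0,0.45])

```text
clock: 13.95
eef_pos: [0.4371, 0.1764, 0.0708]
orientation: [3.098, 0.518, -0.01]
contact_force: [-0.4, -0.1, 0.3]
opening: 0.724
finger_force: 0.0
```

```bash
cat >> h.py <<'E'
def bench(q):
    s=arm.read_state();e=s["eef_pos"];im,d,c=grab("wrist");P=cloud(d,c)
    k=(d>0)&(abs(P[...,2]-.016)<.004)&(np.hypot(P[...,0]-q[0],P[...,1]-q[1])<.032); p=P[k];m=(p.min(0)+p.max(0))/2
    print(s["clock"],"tcp",np.round(e,4),"px",np.round(proj(c,[m[0],m[1],.016])),len(p),"ring",np.round(m,4),"rel tcp",np.round(m-e,4)[:2])
    rings(im[:320],c,amin=1500)
E
python3 -c "
from h import *
bench((.438,.176))"
```

```text
13.95 tcp [0.4371 0.1764 0.0708] px [324. 271.] 5108 ring [0.4378 0.1774 0.015 ] rel tcp [0.0007 0.001 ]
ring [323.9 266.2] [84.1 85.5] [0.4403 0.1786]
ring [509.6 273.1] [113.6 185.3] [0.4706 0.0775]
ring [ 75.  261.3] [123.5 192.4] [0.3976 0.3117]
ring [613.5 117.2] [206.6 229.4] [0.5614 0.0701]
```

servo_tool(series=[0.016,0,-0.1,0,0,0,0.45,0.016,0,-0.2,0,0,0,0.45,0.016,0,-0.27,0,0,0,0.45,0.016,0,-0.325,0,0,0,0.45,0.016,0,-0.325,0,0,0,0.3])

```text
clock: 14.62
eef_pos: [0.4415, 0.1768, 0.0236]
orientation: [3.099, 0.516, -0.002]
contact_force: [-0.9, 0.2, 0.3]
opening: 0.649
finger_force: 0.0
```

servo_tool(series=[0,0,0,0,0,0,0.1,0,0,0,0,0,0,0,0,0,0,0,0,0,0,0,0,0,0,0,0,0,0,0,0.03,0,0,0,0], force=40)

```text
clock: 15.25
eef_pos: [0.4419, 0.1768, 0.0286]
orientation: [3.099, 0.516, -0.0]
contact_force: [-0.1, -0.5, -1.9]
opening: 0.562
finger_force: 41.7
```

servo_tool(series=[0,0,0.15,0,0,0,0,0,0,0.3,0,0,0,0,0.1,-0.05,0.5,0,0,0,0,0.2,-0.15,0.75,0,0,0,0,0.25,-0.25,1,0,0,0,0])

```text
clock: 15.88
eef_pos: [0.4802, 0.1387, 0.1799]
orientation: [3.099, 0.515, 0.001]
contact_force: [0.5, -0.8, -1.7]
opening: 0.566
finger_force: 42.0
```

servo_tool(series=[0.05,-0.2,0.2,0,0,0,0,0.15,-0.4,0.35,0,0,0,0,0.25,-0.6,0.4,0,0,0,0,0.35,-0.8,0.4,0,0,0,0,0.4,-0.95,0.4,0,0,0,0])

```text
clock: 16.5
eef_pos: [0.54, -0.0051, 0.2387]
orientation: [3.099, 0.513, 0.001]
contact_force: [-0.0, 0.3, -2.2]
opening: 0.561
finger_force: 42.0
```

Run:
```python
from h import *
look("w10")
```

```text
clock 16.5 tcp [ 0.54   -0.0051  0.2387] F [-0.   0.3 -2.2] platen z 0.1393 278 [ 0.5419 -0.0647]
outer [323.6 319.4] [ 93.7 119.5] [ 0.5392 -0.0041  0.2321] rel tcp [-0.0015  0.0049 -0.0063]
hole [323.4 322.2] [29.8 34.3] [ 0.5379 -0.0045  0.2321] rel tcp [-0.0028  0.0045 -0.0063]
```

Run:
```python
from h import *
print(arm.read_state()["eef_pos"],arm.read_state()["clock"])
z=np.load("w9.npz")
for f in("w9","w10"):
    z=np.load(f+".npz");P=cloud(z["d"],z)
    k=(z["d"]>0)&(abs(P[...,0]-.543)<.025)&(abs(P[...,1]+.065)<.025)&(P[...,2]>.174)&(P[...,2]<.182);p=P[k]
    if len(p)>5:print(f,len(p),np.round(p.mean(0),4),cv2.minEnclosingCircle(p[:,:2].astype(np.float32)))
```

```text
[ 0.5407124  -0.00898835  0.23843414] 16.55
w9 298 [ 0.5439 -0.0642  0.1786] ((0.5428205728530884, -0.06439569592475891), 0.0055144960060715675)
w10 311 [ 0.5438 -0.0636  0.1784] ((0.5396583080291748, -0.06605605781078339), 0.004242633003741503)
```

servo_tool(series=[0.01,-0.15,0,0,0,0,0,0.02,-0.3,0,0,0,0,0,0.03,-0.375,-0.08,0,0,0,0,0.03,-0.375,-0.18,0,0,0,0,0.03,-0.375,-0.18,0,0,0,0])

```text
clock: 17.18
eef_pos: [0.5424, -0.0579, 0.2096]
orientation: [-3.097, -0.518, 0.006]
contact_force: [-0.1, -0.5, -2.0]
opening: 0.565
finger_force: 42.0
```

Run:
```python
from h import *
arm.get_image("top");arm.get_image("top");look("w11")
```

```text
clock 17.275 tcp [ 0.5438 -0.0579  0.2114] F [-0.3 -0.7 -1.8] platen z 0.1393 251 [ 0.5424 -0.0649]
outer [323.5 318.9] [ 95.1 118.8] [ 0.5429 -0.0569  0.2043] rel tcp [-0.0013  0.0012 -0.0075]
hole [323.7 321.6] [29.  32.9] [ 0.5417 -0.0574  0.2043] rel tcp [-0.0025  0.0006 -0.0075]
```

servo_tool(series=[0.009,-0.047,0,0,0,0,0,0.009,-0.047,-0.03,0,0,0,0,0.009,-0.047,-0.07,0,0,0,0,0.009,-0.047,-0.11,0,0,0,0,0.009,-0.047,-0.143,0,0,0,0])

```text
clock: 17.95
eef_pos: [0.5456, -0.0663, 0.1902]
orientation: [3.099, 0.516, 0.001]
contact_force: [-0.5, 0.0, 0.4]
opening: 0.56
finger_force: 42.2
```

Run:
```python
from h import *
arm.get_image("top");im,d,c=look("w12");print(force(3))
P=cloud(d,c);k=(d>0)&(np.hypot(P[...,0]-.543,P[...,1]+.0646)<.035)&(P[...,2]<.165);h=np.histogram(P[k][:,2],bins=np.arange(.09,.165,.002));print([(round(float(a),3),int(n)) for a,n in zip(h[1],h[0]) if n>60])
```

```text
clock 18.0 tcp [ 0.5452 -0.0663  0.1896] F [0.4 0.5 0.6] platen z 0.1291 2116 [ 0.5426 -0.0643]
outer [323.5 318.2] [ 97.2 116.9] [ 0.5437 -0.0656  0.1809] rel tcp [-0.0017  0.0008 -0.0091]
hole [323.2 320.5] [26.1 31.6] [ 0.5426 -0.0658  0.1809] rel tcp [-0.0028  0.0005 -0.0091]
[-0.18 -0.77  1.  ]
[(0.122, 128), (0.124, 68), (0.126, 190), (0.128, 1807), (0.13, 200)]
```

The second ring rests on the tip: ring 1's top is down at 0.129 with about 1.4 mm of y overshoot. I'll raise it, shift and try again.

servo_tool(series=[0,0,0.04,0,0,0,0,0,0,0.09,0,0,0,0,0.003,0.01,0.1,0,0,0,0,0.003,0.01,0.1,0,0,0,0,0.003,0.01,0.1,0,0,0,0])

```text
clock: 18.82
eef_pos: [0.5455, -0.0647, 0.2051]
orientation: [-3.099, -0.516, 0.001]
contact_force: [0.1, -0.7, -1.9]
opening: 0.566
finger_force: 42.0
```

```bash
cat >> h.py <<'E'
def stack(d,c,top):
    P=cloud(d,c);k=(d>0)&(np.hypot(P[...,0]-.543,P[...,1]+.0646)<.035)&(P[...,2]<top)
    h=np.histogram(P[k][:,2],bins=np.arange(.09,top,.002));print([(round(float(a),3),int(n)) for a,n in zip(h[1],h[0]) if n>100])
E
python3 - <<'E'
from h import *
im,d,c=look("w13");stack(d,c,.165)
E
```

```text
clock 18.825 tcp [ 0.5455 -0.0647  0.2051] F [ 0.1 -0.7 -1.9] platen z 0.1393 238 [ 0.543  -0.0644]
outer [323.5 318.1] [ 97.2 118.9] [ 0.544  -0.064   0.1963] rel tcp [-0.0015  0.0008 -0.0087]
hole [323.4 320.5] [26.5 31.7] [ 0.5429 -0.0643  0.1963] rel tcp [-0.0026  0.0004 -0.0087]
[(0.134, 111), (0.138, 218), (0.14, 1852), (0.142, 127)]
```

servo_tool(series=[0,0,-0.02,0,0,0,0,0,0,-0.045,0,0,0,0,0,0,-0.07,0,0,0,0,0,0,-0.1,0,0,0,0,0,0,-0.12,0,0,0,0])

```text
clock: 19.5
eef_pos: [0.5456, -0.0648, 0.1869]
orientation: [-3.099, -0.516, 0.001]
contact_force: [-0.4, -0.4, -1.9]
opening: 0.566
finger_force: 42.0
```

Run:
```python
from h import *
im,d,c=look("w14");stack(d,c,.16)
```

```text
clock 19.5 tcp [ 0.5456 -0.0648  0.1869] F [-0.4 -0.4 -1.9] platen z 0.1392 240 [ 0.5447 -0.0638]
outer [323.  318.2] [ 97.2 118.8] [ 0.544  -0.0638  0.1781] rel tcp [-0.0014  0.0009 -0.0085]
hole [323.2 320.6] [25.6 31.4] [ 0.5429 -0.0643  0.1781] rel tcp [-0.0026  0.0004 -0.0085]
[(0.134, 139), (0.138, 224), (0.14, 1276)]
```

Threaded. I'll lower it onto ring 1 and transfer the load.

servo_tool(series=[0,0,-0.04,0,0,0,0,0,0,-0.08,0,0,0,0,0,0,-0.11,0,0,0,0,0,0,-0.135,0,0,0,0,0,0,-0.15,0,0,0,0])

```text
clock: 20.18
eef_pos: [0.5457, -0.0648, 0.1646]
orientation: [3.099, 0.516, -0.0]
contact_force: [-0.2, -0.8, -1.9]
opening: 0.56
finger_force: 42.0
```

servo_tool(series=[0,0,-0.015,0,0,0,0,0,0,-0.03,0,0,0,0,0,0,-0.045,0,0,0,0,0,0,-0.06,0,0,0,0,0,0,-0.06,0,0,0,0])

```text
clock: 20.8
eef_pos: [0.5459, -0.0648, 0.1559]
orientation: [3.099, 0.516, 0.0]
contact_force: [-0.4, 0.2, 0.3]
opening: 0.562
finger_force: 42.2
```

Run:
```python
from h import *
im,d,c=look("w15");stack(d,c,.15);print(force(6))
```

```text
clock 20.8 tcp [ 0.5459 -0.0648  0.1559] F [-0.4  0.2  0.3] platen z 0.1309 229 [ 0.5507 -0.0618]
outer [324.4 318.4] [ 97.7 115.6] [ 0.5444 -0.0644  0.1471] rel tcp [-0.0015  0.0003 -0.0089]
hole [323.5 337.9] [34.5 65.2] [ 0.5348 -0.0673  0.1471] rel tcp [-0.0111 -0.0025 -0.0089]
[(0.122, 111), (0.126, 193), (0.128, 129), (0.13, 213), (0.132, 106), (0.136, 148), (0.138, 148), (0.14, 319), (0.142, 278), (0.144, 720), (0.146, 6482)]
[-0.58  0.27 -0.14]
```

Load transferred (Fz ≈ 0). I'll release, lift and check the needle in the wrist and top views.

servo_tool(series=[0,0,-0.003,0,0,0,0,0,0,-0.003,0,0,0,0.16,0,0,-0.003,0,0,0,0.25,0,0,-0.003,0,0,0,0.4,0,0,-0.003,0,0,0,0.45])

```text
clock: 21.78
eef_pos: [0.5458, -0.0648, 0.1554]
orientation: [3.099, 0.516, 0.0]
contact_force: [0.6, 0.4, 0.5]
opening: 0.726
finger_force: 0.0
```

servo_tool(series=[0,0,0.05,0,0,0,0.45,0,0,0.2,0,0,0,0.45,0,0,0.4,0,0,0,0.45,0,0,0.6,0,0,0,0.45,0,0,0.6,0,0,0,0.45])

```text
clock: 22.4
eef_pos: [0.5476, -0.0647, 0.2485]
orientation: [3.097, 0.516, 0.009]
contact_force: [-0.9, 0.7, -0.3]
opening: 0.724
finger_force: 0.0
```

Run:
```python
from h import *
print(arm.read_state()["clock"],arm.read_state()["eef_pos"])
im,d,c=grab("wrist");stack(d,c,.2);np.savez("w16.npz",im=im,d=d,**c)
P=cloud(d,c);k=(d>0)&(abs(P[...,0]-.543)<.02)&(abs(P[...,1]+.065)<.02)&(P[...,2]>.163)&(P[...,2]<.18);p=P[k];print(len(p),p.mean(0),cv2.minEnclosingCircle(p[:,:2].astype(np.float32)))
u,v=map(int,proj(c,[.46,-.05,.05]));v0=max(0,v-70);u0=max(0,u-70);a=cv2.resize(im[v0:v+70,u0:u+70],(400,400),interpolation=cv2.INTER_CUBIC)
im,d,c=grab("top");b=cv2.resize(im[195:260,320:385],(400,400),interpolation=cv2.INTER_CUBIC)
cv2.imwrite("pics/dial2.png",np.hstack([a,b]))
```

```text
22.4 [ 0.54763253 -0.06468874  0.24850982]
[(0.144, 105), (0.146, 2367), (0.148, 726), (0.17, 170)]
292 [ 0.54409109 -0.0642396   0.17040109] ((0.5376394391059875, -0.066445492208004), 0.001103807706385851)
```

View pics/dial2.png

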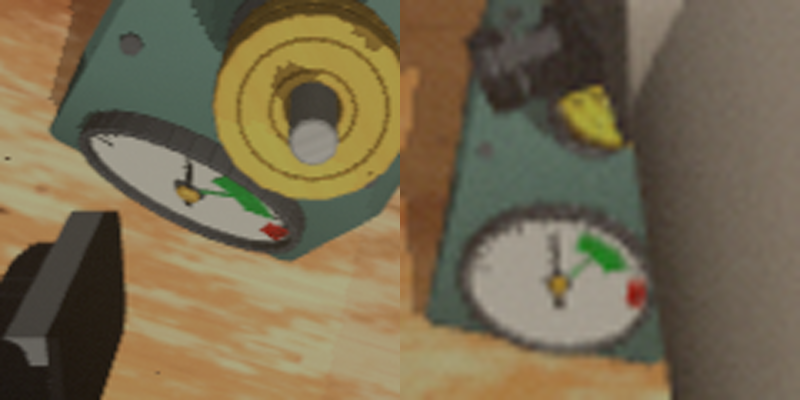

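In the right (top) view the needle stands at about (555,240), close to vertical. That is short of the green sector at (600,250), so a third weight is needed, taking the sink from 16 mm to about 24 mm (roughly 120°). I'll fetch ring C.

servo_tool(series=[0.01,0.15,0,0,0,0,0.45,0.02,0.35,0,0,0,0,0.45,0.04,0.58,-0.05,0,0,0,0.45,0.06,0.8,-0.1,0,0,0,0.45,0.08,1,-0.2,0,0,0,0.45])

```text
clock: 23.12
eef_pos: [0.5573, 0.0863, 0.2142]
orientation: [-3.099, -0.517, 0.002]
contact_force: [-0.1, -0.1, 0.2]
opening: 0.725
finger_force: 0.0
```

servo_tool(series=[0.01,0.2,-0.1,0,0,0,0.45,0.02,0.4,-0.25,0,0,0,0.45,0.04,0.6,-0.4,0,0,0,0.45,0.06,0.8,-0.5,0,0,0,0.45,0.07,1,-0.6,0,0,0,0.45])

```text
clock: 23.75
eef_pos: [0.5673, 0.2356, 0.1232]
orientation: [3.098, 0.516, -0.005]
contact_force: [0.0, 0.4, -0.8]
opening: 0.727
finger_force: 0.0
```

servo_tool(series=[0.02,0.2,-0.1,0,0,0,0.45,0.03,0.4,-0.2,0,0,0,0.45,0.03,0.6,-0.3,0,0,0,0.45,0.03,0.6,-0.37,0,0,0,0.45,0.03,0.6,-0.37,0,0,0,0.45])

```text
clock: 24.38
eef_pos: [0.5717, 0.3234, 0.0677]
orientation: [3.096, 0.515, -0.006]
contact_force: [0.1, -0.4, 0.2]
opening: 0.724
finger_force: 0.0
```

```bash
python3 -c "
from h import *
bench((.573,.3265))"
```

```text
24.375 tcp [0.5717 0.3234 0.0677] px [317. 271.] 5297 ring [0.5725 0.3287 0.015 ] rel tcp [0.0008 0.0054]
ring [316.9 266. ] [85.6 87.3] [0.5751 0.3296]
ring [602.7  83.3] [171.5 328.5] [0.7065 0.2322]
ring [405.6 114.5] [ 90.2 144.2] [0.6638 0.3143]
ring [291.5   6.5] [ 40.9 102.5] [0.6887 0.3795]
ring [256.6 162.7] [273.8 666.7] [0.6186 0.3761]
```

servo_tool(series=[0.015,0.024,-0.1,0,0,0,0.45,0.015,0.024,-0.18,0,0,0,0.45,0.015,0.024,-0.25,0,0,0,0.45,0.015,0.024,-0.295,0,0,0,0.45,0.015,0.024,-0.295,0,0,0,0.3])

```text
clock: 25.05
eef_pos: [0.5746, 0.3285, 0.0249]
orientation: [3.098, 0.516, -0.002]
contact_force: [0.4, -0.3, 0.4]
opening: 0.651
finger_force: 0.0
```

servo_tool(series=[0,0,0,0,0,0,0.1,0,0,0,0,0,0,0,0,0,0,0,0,0,0,0,0,0,0,0,0,0,0,0,0.03,0,0,0,0], force=40)

```text
clock: 25.68
eef_pos: [0.5746, 0.3284, 0.0297]
orientation: [3.098, 0.516, -0.002]
contact_force: [-0.0, 0.4, -2.4]
opening: 0.557
finger_force: 43.7
```

servo_tool(series=[0,0,0.15,0,0,0,0,0,0,0.3,0,0,0,0,0,-0.05,0.5,0,0,0,0,0,-0.15,0.75,0,0,0,0,0,-0.3,1,0,0,0,0])

```text
clock: 26.3
eef_pos: [0.5749, 0.2846, 0.1834]
orientation: [-3.097, -0.518, -0.004]
contact_force: [0.8, 0.3, -2.0]
opening: 0.552
finger_force: 43.7
```

servo_tool(series=[-0.03,-0.2,0.15,0,0,0,0,-0.06,-0.4,0.3,0,0,0,0,-0.09,-0.6,0.35,0,0,0,0,-0.12,-0.8,0.35,0,0,0,0,-0.15,-1,0.35,0,0,0,0])

```text
clock: 26.92
eef_pos: [0.5525, 0.1332, 0.2349]
orientation: [3.098, 0.517, 0.005]
contact_force: [0.4, 0.4, -1.9]
opening: 0.558
finger_force: 43.8
```

servo_tool(series=[0,-0.2,0,0,0,0,0,0,-0.4,0,0,0,0,0,0,-0.6,0,0,0,0,0,0,-0.8,0,0,0,0,0,0,-0.8,0,0,0,0,0])

```text
clock: 27.55
eef_pos: [0.5527, 0.0107, 0.2342]
orientation: [3.098, 0.508, 0.002]
contact_force: [-0.3, 0.5, -2.0]
opening: 0.552
finger_force: 43.7
```

Run:
```python
from h import *
arm.get_image("top");arm.get_image("top");look("w17")
```

```text
clock 27.65 tcp [0.5527 0.0146 0.234 ] F [-0.2  1.4 -1.6] platen z 0.1316 174 [ 0.551  -0.0576]
```

Run:
```python
from h import *
for f in("w17","w13"):
    z=np.load(f+".npz");d=z["d"];P=cloud(d,z);m=cv2.inRange(cv2.cvtColor(z["im"],cv2.COLOR_BGR2HSV),(15,90,30),(38,255,255))>0
    R=m&(d>0)&(d<.2); r=np.zeros_like(R);r[240:390,240:410]=1;k=R&r;p=P[k];print(f,len(p),np.percentile(p,[1,25,50,75,99],axis=0).round(4).tolist())
    t=p
    for _ in range(6):
        A=np.c_[t[:,:2],np.ones(len(t))];s=np.linalg.lstsq(A,t[:,2],rcond=None)[0];e=p[:,2]-np.c_[p[:,:2],np.ones(len(p))]@s;t=p[abs(e)<.002]
    print("slope deg",np.degrees(s[:2]),len(t),t.mean(0))
    u8=cv2.morphologyEx(k.astype(np.uint8),cv2.MORPH_CLOSE,np.ones((3,3)))
    C,H=cv2.findContours(u8,cv2.RETR_CCOMP,2)
    for q,h in zip(C,H[0]):
        if cv2.contourArea(q)>150: print(h[3],cv2.fitEllipse(q))
z=np.load("w17.npz");cv2.imwrite("pics/w17c.png",cv2.resize(z["im"][180:420,200:450],None,fx=2.4,fy=2.4))
```

```text
w17 11817 [[0.5281, -0.013, 0.2131], [0.5437, 0.0021, 0.2234], [0.5552, 0.0149, 0.224], [0.5659, 0.0285, 0.2249], [0.5748, 0.0429, 0.2843]]
slope deg [ 0.15519908 -0.19383573] 7980 [0.55181418 0.0155068  0.22387214]
-1 ((322.5657958984375, 342.4679260253906), (150.68870544433594, 167.13722229003906), 164.72146606445312)
9 ((323.5104064941406, 310.5194396972656), (14.574928283691406, 26.25203514099121), 90.24053955078125)
w13 13709 [[0.52, -0.0889, 0.1401], [0.5368, -0.0764, 0.1949], [0.5486, -0.0639, 0.1961], [0.5573, -0.0508, 0.1968], [0.5676, -0.0363, 0.2551]]
slope deg [-0.26741156 -0.23320099] 8064 [ 0.54327789 -0.0642005   0.19611367]
-1 ((322.875244140625, 335.56781005859375), (148.4075469970703, 175.68356323242188), 175.97755432128906)
9 ((323.4374084472656, 314.69683837890625), (14.180590629577637, 26.337318420410156), 89.86967468261719)
```

```bash
sed -i 's/^    zt=np.percentile.*$/    hh=np.histogram(P[k][:,2],bins=np.arange(e[2]-.03,e[2]+.011,.001)); z0=hh[1][np.argmax(hh[0])]+.0005; z0=np.median(P[k\&(abs(P[...,2]-z0)<.002)][:,2]); k\&=abs(P[...,2]-z0)<.003/' h.py
python3 - <<'E'
from h import *
print(arm.read_state()["eef_pos"])
z=np.load("w17.npz");held(z["im"],z["d"],z)
z=np.load("w13.npz");E=arm.read_state
class F: pass
import h
h.arm=F();h.arm.read_state=lambda:{"eef_pos":[.5455,-.0647,.2051]}
held(z["im"],z["d"],z)
E
```

```text
[0.55264421 0.01532443 0.23378958]
outer [323.6 314.2] [ 97.4 116.3] [0.5523 0.0157 0.2239] rel tcp [-0.0003  0.0004 -0.0099]
hole [323.4 316.1] [25.9 31.7] [0.5514 0.0155 0.2239] rel tcp [-0.0012  0.0001 -0.0099]
outer [323.5 318.1] [ 97.5 118.6] [ 0.5439 -0.064   0.1961] rel tcp [-0.0016  0.0007 -0.009 ]
hole [323.4 320.3] [26.1 31.4] [ 0.5429 -0.0643  0.1961] rel tcp [-0.0026  0.0004 -0.009 ]
```

View pics/w17c.png

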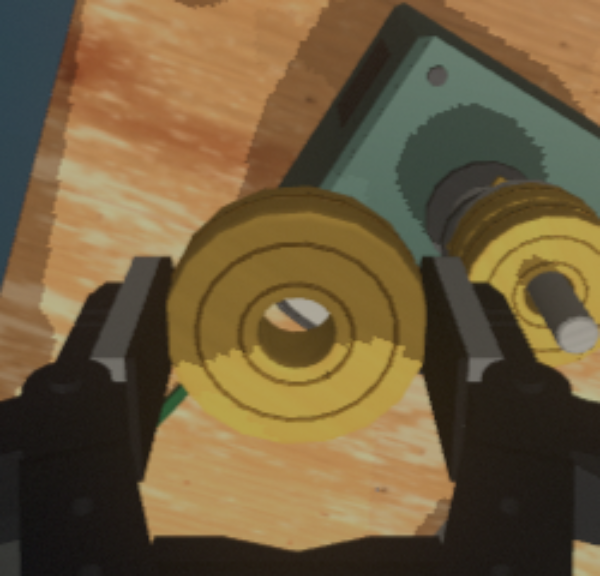

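Ring C is held level at crop (297,330), and the spindle with two rings is at (575,335). I'll move above it.

servo_tool(series=[-0.02,-0.18,0,0,0,0,0,-0.04,-0.36,0,0,0,0,0,-0.056,-0.53,-0.05,0,0,0,0,-0.056,-0.53,-0.15,0,0,0,0,-0.056,-0.53,-0.19,0,0,0,0])

```text
clock: 28.32
eef_pos: [0.5437, -0.0636, 0.2032]
orientation: [-3.097, -0.519, 0.002]
contact_force: [-0.5, 0.5, -1.6]
opening: 0.555
finger_force: 43.7
```

Run:
```python
from h import *
arm.get_image("top");arm.get_image("top");im,d,c=look("w18");stack(d,c,.17)
P=cloud(d,c);k=(d>0)&(abs(P[...,0]-.543)<.015)&(abs(P[...,1]+.065)<.015)&(P[...,2]>.166)&(P[...,2]<.175);print(k.sum(),P[k].mean(0) if k.any() else 0)
z=np.load("w16.npz");P=cloud(z["d"],z);k=(z["d"]>0)&(abs(P[...,0]-.543)<.012)&(abs(P[...,1]+.065)<.012)&(P[...,2]>.166)&(P[...,2]<.176);p=P[k];print(len(p),(p.min(0)+p.max(0))/2)
```

```text
clock 28.425 tcp [ 0.5437 -0.0636  0.2034] F [-0.  -0.7 -1.5] platen z 0.1269 135 [ 0.5485 -0.0625]
outer [323.4 314.2] [ 97.2 116.9] [ 0.5433 -0.0624  0.1932] rel tcp [-0.0009  0.0014 -0.0107]
hole [323.3 316.1] [25.6 31.9] [ 0.5424 -0.0627  0.1932] rel tcp [-0.0018  0.0012 -0.0107]
[(0.126, 105), (0.14, 107), (0.144, 137), (0.146, 1554), (0.148, 374)]
0 0
267 [ 0.54320618 -0.06455558  0.16961126]
```

Run:
```python
from h import *
print(arm.read_state()["eef_pos"]);look("w19");print(arm.read_state()["eef_pos"])
```

```text
[ 0.54416938 -0.06382431  0.20394756]
clock 28.475 tcp [ 0.5442 -0.0638  0.2039] F [ 0.4  0.2 -1.2] platen z 0.1316 155 [ 0.5523 -0.0613]
outer [323.4 314.2] [ 97.4 116.2] [ 0.5437 -0.0627  0.1938] rel tcp [-0.0007  0.0015 -0.0105]
hole [323.5 316. ] [25.5 31.8] [ 0.5429 -0.063   0.1938] rel tcp [-0.0016  0.0012 -0.0105]
[ 0.54444627 -0.06419857  0.20432702]
```

servo_tool(series=[0,-0.005,0,0,0,0,0,0,-0.005,0,0,0,0,0,0,-0.005,-0.03,0,0,0,0,0,-0.005,-0.07,0,0,0,0,0,-0.005,-0.108,0,0,0,0])

```text
clock: 29.15
eef_pos: [0.5444, -0.0662, 0.1876]
orientation: [-3.099, -0.516, -0.001]
contact_force: [0.4, 0.9, -2.6]
opening: 0.555
finger_force: 43.8
```

Run:
```python
from h import *
arm.get_image("top");im,d,c=look("w20");stack(d,c,.158);print(force(3))
```

```text
clock 29.2 tcp [ 0.544  -0.0661  0.1868] F [ 1.5  0.8 -1.9] platen z 0.1385 187 [ 0.5468 -0.0632]
outer [323.5 314.2] [ 97.2 117. ] [ 0.5436 -0.065   0.1767] rel tcp [-0.0006  0.0011 -0.0106]
hole [323.4 315.9] [25.7 31.9] [ 0.5428 -0.0652  0.1767] rel tcp [-0.0014  0.0009 -0.0106]
[(0.124, 119), (0.128, 124), (0.138, 129), (0.142, 310), (0.144, 1097)]
[ 0.63  0.61 -1.17]
```

servo_tool(series=[0.001,0.003,0,0,0,0,0,0.002,0.007,0,0,0,0,0,0.002,0.009,0,0,0,0,0,0.002,0.009,0,0,0,0,0,0.002,0.009,0,0,0,0,0])

```text
clock: 30.02
eef_pos: [0.5443, -0.0652, 0.1879]
orientation: [3.099, 0.516, -0.0]
contact_force: [0.4, 0.4, -2.4]
opening: 0.556
finger_force: 43.8
```

Run:
```python
from h import *
im,d,c=look("w21");stack(d,c,.158);print(force(4))
```

```text
clock 30.025 tcp [ 0.5443 -0.0652  0.1879] F [ 0.4  0.4 -2.4] platen z 0.1315 200 [ 0.5515 -0.0616]
outer [323.2 314.1] [ 97.7 116.2] [ 0.5439 -0.0639  0.1777] rel tcp [-0.0005  0.0012 -0.0101]
hole [323.3 316. ] [25.6 31.7] [ 0.543  -0.0643  0.1777] rel tcp [-0.0013  0.0009 -0.0101]
[(0.126, 117), (0.13, 119), (0.14, 148), (0.144, 157), (0.146, 934), (0.148, 187)]
[ 0.42  0.01 -1.88]
```

The stack is back at 0.147 and the hole is centred, so it is threaded. I'll lower onto ring 2 and transfer the load.

servo_tool(series=[0,0,-0.025,0,0,0,0,0,0,-0.05,0,0,0,0,0,0,-0.075,0,0,0,0,0,0,-0.1,0,0,0,0,0,0,-0.11,0,0,0,0])

```text
clock: 30.9
eef_pos: [0.5443, -0.0651, 0.1711]
orientation: [-3.099, -0.516, 0.001]
contact_force: [0.3, -0.5, -1.4]
opening: 0.557
finger_force: 43.7
```

servo_tool(series=[0,0,-0.012,0,0,0,0,0,0,-0.025,0,0,0,0,0,0,-0.04,0,0,0,0,0,0,-0.054,0,0,0,0,0,0,-0.054,0,0,0,0])

```text
clock: 31.52
eef_pos: [0.5445, -0.0651, 0.1633]
orientation: [3.099, 0.516, 0.0]
contact_force: [-0.7, 0.4, -0.1]
opening: 0.553
finger_force: 43.9
```

Run:
```python
from h import *
im,d,c=look("w22");print(force(8))
```

```text
clock 31.525 tcp [ 0.5445 -0.0651  0.1633] F [-0.7  0.4 -0.1] platen z 0.1379 311 [ 0.5493 -0.0624]
outer [323.8 314.2] [ 97.9 114.3] [ 0.5441 -0.0641  0.1532] rel tcp [-0.0004  0.001  -0.0102]
hole [323.7 321.6] [31.3 39. ] [ 0.5406 -0.0652  0.1532] rel tcp [-0.0039 -0.0001 -0.0102]
[-0.91 -0.03 -0.16]
```

Balanced. I'll release gently and retreat upwards, then to the side so the top camera can see the dial.

servo_tool(series=[0,0,-0.003,0,0,0,0,0,0,-0.003,0,0,0,0.16,0,0,-0.003,0,0,0,0.25,0,0,-0.003,0,0,0,0.4,0,0,-0.003,0,0,0,0.45])

```text
clock: 32.6
eef_pos: [0.5445, -0.0651, 0.1629]
orientation: [3.099, 0.516, 0.0]
contact_force: [1.2, 0.2, 0.3]
opening: 0.724
finger_force: 0.0
```

servo_tool(series=[0,0,0.05,0,0,0,0.45,0,0,0.2,0,0,0,0.45,0,0,0.4,0,0,0,0.45,0,0,0.6,0,0,0,0.45,0,0.1,0.65,0,0,0,0.45])

```text
clock: 33.22
eef_pos: [0.5457, -0.0508, 0.2628]
orientation: [3.098, 0.511, 0.007]
contact_force: [0.7, 0.6, -1.1]
opening: 0.723
finger_force: 0.0
```

servo_tool(series=[0,0.15,0.1,0,0,0,0.45,0,0.3,0.2,0,0,0,0.45,0,0.5,0.2,0,0,0,0.45,0,0.6,0.2,0,0,0,0.45,0,0.6,0.2,0,0,0,0.45])

```text
clock: 33.85
eef_pos: [0.5439, 0.0418, 0.29]
orientation: [-3.098, -0.521, 0.002]
contact_force: [-0.4, 0.3, 0.0]
opening: 0.728
finger_force: 0.0
```

Run:
```python
from h import *
im,d,c=grab("wrist");stack(d,c,.2)
im,d,c=grab("top")
hsv=cv2.cvtColor(im,cv2.COLOR_BGR2HSV);g=cv2.inRange(hsv,(45,130,60),(75,255,255));r=cv2.inRange(hsv,(0,150,80),(8,255,255))|cv2.inRange(hsv,(172,150,80),(180,255,255))
def ang(p):  # dial centre & needle in the dial plane (tester axes, slope undone by the ellipse ratio)
    q=np.array(p)-C;t=np.radians(9.5);x=(q[0]*np.cos(t)+q[1]*np.sin(t))/15;y=(-q[0]*np.sin(t)+q[1]*np.cos(t))/10.7
    return np.degrees(np.arctan2(-y,-x))*1, np.hypot(x,y)
C=np.array([305+287/7,185+394/7])
for n,m in(("green",g),("red",r)):
    ys,xs=np.where(m[225:255,325:370]);print(n,len(xs),xs.mean()+325,ys.mean()+225,ang((xs.mean()+325,ys.mean()+225)))
L=cv2.cvtColor(im,cv2.COLOR_BGR2GRAY).astype(float)
z=np.load("top0.npz")["im"];L0=cv2.cvtColor(z,cv2.COLOR_BGR2GRAY).astype(float)
D=(L0-L)[225:256,325:370];ys,xs=np.where(D>40)
print("darker now:",[(x+325,y+225,int(ang((x+325,y+225))[0]),round(ang((x+325,y+225))[1],2)) for x,y in zip(xs,ys)])
print(np.round(arm.read_state()["eef_pos"],3))
```

```text
[(0.15, 242), (0.152, 1936), (0.154, 148), (0.162, 118)]
green 0 nan nan (np.float64(nan), np.float64(nan))
red 0 nan nan (np.float64(nan), np.float64(nan))
darker now: [(np.int64(354), np.int64(240), 154, np.float64(0.57)), (np.int64(355), np.int64(240), 155, np.float64(0.63)), (np.int64(356), np.int64(240), 157, np.float64(0.7)), (np.int64(353), np.int64(241), 163, np.float64(0.48)), (np.int64(354), np.int64(241), 164, np.float64(0.54)), (np.int64(354), np.int64(243), -176, np.float64(0.55)), (np.int64(355), np.int64(244), -169, np.float64(0.63)), (np.int64(365), np.int64(248), -166, np.float64(1.36)), (np.int64(325), np.int64(253), -48, np.float64(1.88)), (np.int64(326), np.int64(253), -49, np.float64(1.83)), (np.int64(328), np.int64(253), -52, np.float64(1.72)), (np.int64(325), np.int64(254), -50, np.float64(1.94)), (np.int64(327), np.int64(254), -52, np.float64(1.84)), (np.int64(326), np.int64(255), -53, np.float64(1.96))]
[0.544 0.039 0.29 ]<stdin>:10: RuntimeWarning: Mean of empty slice.
  ret = ret.dtype.type(ret / rcount)
```

The stack's top is at 0.1525, so the sink is about 24.5 mm (roughly 122°). I'll confirm on the dial with 3D colour points from the wrist views.

```bash
cat > dial.py <<'E'
from h import *
def dial(im,d,c,tag):
    P=cloud(d,c);t=np.radians(-11.0);a=np.array([np.cos(t),np.sin(t),0]);b=np.array([-np.sin(t),np.cos(t),0])
    O=np.array([.545,-.065,0])
    Q=P-O;X=Q@a;Y=Q@b
    H=cv2.cvtColor(im,cv2.COLOR_BGR2HSV).astype(int)
    roi=(d>0)&(X<-.035)&(X>-.105)&(abs(Y)<.056)&(P[...,2]>.015)&(P[...,2]<.09)
    g=roi&(abs(H[...,0]-60)<14)&(H[...,1]>140)&(H[...,2]>50)
    r=roi&((H[...,0]<7)|(H[...,0]>173))&(H[...,1]>150)
    w=roi&(H[...,1]<70)&(H[...,2]>95)
    if min(g.sum(),w.sum())<10: print(tag,"few",g.sum(),r.sum(),w.sum());return
    p=P[w]; ct=p.mean(0);n=np.linalg.svd(p-ct,full_matrices=False)[2][2];n*=np.sign(n[2])
    e=-b-n*(n@-b);e/=np.linalg.norm(e);up=np.cross(n,e)   # e: to the right as seen by one facing the dial; up the slope
    uv=np.stack([(p-ct)@e,(p-ct)@up],1).astype(np.float32);cc,rr=cv2.minEnclosingCircle(uv)
    ang=lambda q:(np.degrees(np.arctan2((q-ct)@up-cc[1],-((q-ct)@e-cc[0]))),np.hypot((q-ct)@up-cc[1],(q-ct)@e-cc[0]))
    A,Rg=ang(P[g]);print(tag,"n",n.round(2),"r",round(rr,4),w.sum(),"green",np.percentile(A[Rg>.02],[2,50,98]).round(),(Rg>.02).sum(),"red",np.percentile(ang(P[r])[0]%360,[2,50,98]).round() if r.any() else 0)
    k=roi&(H[...,2]<70)&(H[...,1]<120);A,Rk=ang(P[k]);s=(Rk>.012)&(Rk<.027)&(abs((P[k]-ct)@n)<.006);print("  dark",np.histogram(A[s],bins=np.arange(-180,181,12))[0].tolist(),"median fwd",np.median(A[s&(A>-20)]) if s.any() else 0)
E
python3 - <<'E'
from dial import *
for f in("w1","w16","w17"):
    z=np.load(f+".npz");dial(z["im"],z["d"],z,f)
im,d,c=grab("wrist");np.savez("w23.npz",im=im,d=d,**c);dial(im,d,c,"now wrist")
im,d,c=grab("top");dial(im,d,c,"now top");im,d,c=grab("scene");dial(im,d,c,"now scene")
E
```

```text
w1 n [-0.63  0.12  0.76] r 0.0577 1873 green [-179.  163.  179.] 44 red [194. 202. 212.]
  dark [0, 0, 0, 3, 5, 1, 0, 3, 3, 2, 3, 4, 0, 0, 0, 0, 0, 1, 13, 14, 13, 13, 13, 8, 1, 0, 0, 0, 0, 0] median fwd 68.08931459860786
w16 n [-0.64  0.15  0.75] r 0.0616 1780 green [-177. -170.  112.] 11 red [200. 210. 220.]
  dark [0, 0, 0, 0, 0, 0, 1, 0, 6, 4, 0, 0, 0, 0, 0, 0, 0, 0, 11, 23, 17, 19, 2, 0, 0, 0, 0, 0, 0, 0] median fwd 62.025283591352206
w17 few 0 0 111
now wrist n [-0.64  0.14  0.75] r 0.0592 1863 green [-167. -163. -155.] 4 red [216. 217. 218.]
  dark [0, 0, 0, 0, 2, 2, 3, 0, 4, 0, 0, 0, 0, 0, 0, 0, 0, 1, 17, 15, 12, 13, 11, 8, 6, 7, 6, 0, 0, 1] median fwd 75.94343128226504
now top few 0 0 3
now scene n [-0.69  0.15  0.71] r 0.0695 617 green [104. 135. 157.] 20 red [181. 186. 201.]
  dark [0, 0, 0, 0, 0, 0, 0, 0, 0, 1, 0, 0, 0, 0, 0, 0, 0, 0, 0, 0, 0, 0, 0, 0, 0, 0, 0, 0, 0, 0] median fwd nan
  return _methods._mean(a, axis=axis, dtype=dtype,
  ret = ret.dtype.type(ret / rcount)
```

servo_tool(series=[0,0.2,0,0,0,0,0.45,-0.1,0.4,0,0,0,0,0.45,-0.2,0.6,0,0,0,0,0.45,-0.3,0.8,0,0,0,0,0.45,-0.4,1,0,0,0,0,0.45])

```text
clock: 34.72
eef_pos: [0.4843, 0.1899, 0.2904]
orientation: [3.099, 0.513, 0.0]
contact_force: [0.2, 0.4, 0.4]
opening: 0.725
finger_force: 0.0
```

```bash
python3 - <<'E'
s=open("dial.py").read()
s=s.replace('uv=np.stack([(p-ct)@e,(p-ct)@up],1).astype(np.float32);cc,rr=cv2.minEnclosingCircle(uv)',
'h=roi&(H[...,0]>12)&(H[...,0]<32)&(H[...,1]>110)&(H[...,2]>90)&(abs((P-ct)@n)<.008);q=P[h];rr=h.sum();q=q if rr else p;cc=(np.median((q-ct)@e),np.median((q-ct)@up));print("hub",rr,np.ptp(q,0).round(3))')
s=s.replace("roi=(d>0)","roi=(d>0)&~((H[...,1]<0))")
open("dial.py","w").write(s)
E
python3 - <<'E'
from dial import *
for f in("w1","w16","w23","top0","scene0"):
    z=np.load(f+".npz");dial(z["im"],z["d"],z,f)
print(arm.read_state()["eef_pos"],arm.read_state()["clock"])
im,d,c=grab("top");np.savez("top1.npz",im=im,d=d,**c);dial(im,d,c,"now top");im,d,c=grab("wrist");dial(im,d,c,"now wrist")
E
```

```text
hub 35 [0.049 0.064 0.052]
w1 n [-0.63  0.12  0.76] r 35 1873 green [101. 125. 150.] 74 red [170. 181. 194.]
  dark [0, 1, 0, 0, 0, 0, 0, 0, 0, 0, 0, 0, 0, 1, 7, 1, 0, 0, 0, 0, 0, 0, 0, 0, 0, 0, 0, 0, 0, 0] median fwd -4.924043899337554
hub 55 [0.049 0.058 0.038]
w16 n [-0.64  0.15  0.75] r 55 1780 green [100. 126. 155.] 65 red [173. 184. 198.]
  dark [0, 0, 0, 0, 0, 0, 0, 1, 0, 0, 0, 0, 0, 0, 0, 0, 0, 0, 0, 0, 1, 0, 0, 0, 0, 0, 0, 0, 0, 0] median fwd 68.83469887739574
hub 34 [0.034 0.062 0.035]
w23 n [-0.64  0.14  0.75] r 34 1863 green [104. 118. 152.] 36 red [188. 189. 190.]
  dark [0, 0, 0, 0, 0, 0, 0, 0, 0, 3, 0, 0, 0, 0, 0, 0, 0, 0, 0, 0, 0, 0, 0, 0, 0, 6, 0, 0, 0, 0] median fwd 125.4665981691902
hub 9 [0.014 0.062 0.012]
top0 n [-0.66  0.14  0.74] r 9 608 green [106. 128. 153.] 18 red [176. 181. 193.]
  dark [0, 0, 0, 0, 0, 0, 0, 0, 0, 0, 0, 0, 0, 0, 0, 0, 0, 0, 0, 0, 0, 0, 0, 0, 0, 0, 0, 0, 0, 0] median fwd 0
scene0 few 0 0 2
[0.48426288 0.18987688 0.29039017] 34.725
hub 11 [0.024 0.064 0.025]
now top n [-0.66  0.15  0.73] r 11 583 green [105. 131. 156.] 18 red [174. 185. 191.]
  dark [0, 0, 0, 0, 0, 0, 0, 0, 0, 0, 0, 0, 0, 0, 0, 0, 0, 0, 0, 0, 0, 0, 0, 0, 0, 0, 0, 0, 0, 0] median fwd 0
hub 34 [0.007 0.008 0.006]
now wrist n [-0.64  0.14  0.75] r 34 3402 green [103. 130. 152.] 90 red [170. 180. 192.]
  dark [0, 0, 0, 0, 0, 0, 0, 0, 0, 4, 0, 0, 0, 0, 0, 0, 0, 0, 0, 0, 0, 0, 0, 0, 0, 12, 0, 0, 0, 0] median fwd 122.73193103526297
```

The needle reads about 123°, inside the green sector (about 101–152°) and well clear of the red.

```bash
python3 -c "
from cell import arm
print(arm.job_done())"
```

```text
the job is handed in; nothing more can be done
None
```

The job is handed in: three ring weights are threaded on the spindle, the needle rests at about 123°, inside the green sector (about 101–152°) and clear of the red, and the fourth weight was left on the mat; the second ring first landed on the spindle's tip off-centre and pressed the shaft to about 19 mm before I raised and realigned it.

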